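# Snap the clip cover onto the sieve shaker

### The arm

A 7-joint arm with a two-finger parallel gripper is mounted at the origin on the work surface. World frame = base frame: x ahead of the robot, y to its left, z up, the work surface at z = 0. Lengths are in m, angles in rad, forces in N, time in s.
With the tool pointing down it reaches from about 0.425 to 0.95 m from the base axis. Payload 4.7 kg.
Tool frame: the origin (TCP) lies between the finger pads; the fingertips stand 17 mm ahead of it and the grasp point (between the pads) lies 2 mm behind it (arm.tips_ahead is the z of the fingertips in the tool frame, in m); z points along the fingers, y is the line along which they close (so a half turn about z gives the same grasp; the last joint's range is limited). The gripper opens to 87 mm and grips with 3 to 60 N. Pads are 19 mm wide; open, the fingers measure 117 mm over their backs; the gripper's body (75 mm by 190 mm) begins 51 mm behind the grasp point.
Start: joints at [-1.158, 0.469, -0.049, 1.532, 0.024, 1.141, -0.082], TCP at [0.289, 0.61, 0.24] pointing down, gripper open.
Joint ranges: [-2.59, 2.59], [-0.33, 1.99], [-1.39, 1.29], [0.1, 2.45], [-1.04, 4.18], [0.21, 1.99], [-2.66, 2.66]. Speed limits (rad/s): [2.57, 2.57, 3.14, 3.14, 3.14, 3.14, 3.14].

### API

Orientations are given as [roll, pitch, yaw] about the fixed x, y, z axes, in that order (R = Rz(yaw) Ry(pitch) Rx(roll)).
In Python, from cell import arm, vision gives the robot as it stands.
- The arm moves only by the shell command python3 -m creep 'ROWS' [OPENING] [FORCE]. ROWS is JSON, a list of rows, each a list of 2 entries, a list of its own where there are three numbers: the shift along the tool's x, y, z in m, then the turn, a rotation vector about the tool's x, y, z in rad. In form: [[[dx, dy, dz], [rx, ry, rz]], ...]. A call has 1 to 20 rows; each row is the pose to reach, as a shift and turn from the pose commanded when the call began, along the tool's axes at that moment; what a row does not reach only later rows make up. A row lasts 1/8 s, in which the tool goes at most 62.5 mm and 10.7 degrees, less where a joint would pass 70% of its speed; a pose out of reach is approached as far as the arm can. A call with a gripper value outside its range is refused whole. OPENING is the closure, from -1 (fully open) to 1 (shut), so that 0 is half open, set as the call begins (- or left out, the last holds). The fingers move at their own pace and stop on an object; FORCE is the grip in N (left out, the last holds). Time passes only in rows, so rows that repeat a pose let the fingers close. It gives the time, the measured TCP pose, the force, the opening and the grip force at its end, in the units of the state.
- arm.get_state(): the state, without advancing time (a new reading comes with each control period).
- vision.grab_frame(name): name is "scene" or "side" or "wrist"; returns the picture (480x640x3 uint8, blue, green, red); there is no depth.
- vision.camera_params(name): a dict with "fx", "fy", "cx", "cy" (pixels), "k1" (the pictures are not rectified: a ray, as slopes to the right and down, at radius r is drawn at 1 + k1 r^2 times it, then the intrinsics apply), "R" (3x3) and "t" (3): a world point X has camera coordinates R X + t; the wrist camera has in their place "tool_from_camera" (4x4, takes a point from camera to tool coordinates, whose origin is the TCP and whose axes are the flange's). Camera axes: x right, y down, z forward; pixel columns grow to the right and rows downward; lengths in m; the calibration is good to about 2 mm. A picture is of the moment at which its call begins: read the wrist's pose just before it. camera_params takes no time and is no camera call.
- arm.close_job(): hands the job in; it is judged then, once.
The state is a dict: "t": time; "joint_positions": joint angles; "qd": joint speeds; "tau": joint torques, N m; "eef_pos": TCP position; "eef_rot": TCP orientation; "ft_force": force on the tool from outside, world axes, zero at the start; "moment": the same for the moment, N m; "width": finger opening in m; "finger_force": force on a finger pad.
Only numpy, scipy, OpenCV 4.12 (cv2) and the standard library are available. Lean on these libraries where they do the work, as an engineer would, in place of code of your own. Each camera call takes 0.05 s, during which the arm holds its last target. There are 200 camera calls.

### The job

Before the shaker is run, the sieve on its sprung deck needs its cover: take the steel cover that has two clip arms, set it into the sieve's mouth with its arms over the two catch lugs, and press it straight down, firmly but gently, until both arms snap under the lugs and the cover is fully home, then let go. The springs give under you, so go on pressing until you feel it snap and seat, but do not drive the deck down onto its stop (the whole push must stay under about 23 N), and leave the plain cover without arms and everything else on the table where they are.

Things in the scene. Friction and masses are not known exactly. Their poses are not given: they have to be found in the camera images.
- cover: Loose clip cover to fit, bare steel, about 0.3 kg (varies). Round plug, diameter 91 mm, 20 mm high, foot tapered to 80 mm over the lowest 7 mm; on it a flange, diameter 112 mm, 6 mm thick; bar handle on top; clip arms at its +x and -x ends. Origin: centre of the plug's underside, z up. A half turn makes no difference. Starts upright on the table, plug down.
- handle (a point): Middle of the cover's black bar handle, 50 mm above the cover's origin. The bar is 60 mm long along the cover's x, 20 mm wide along its y, and stands 26 to 66 mm above the origin (40 mm above the flange).
- hook (a point): Nose of the hook of the cover's +x clip arm: 54 mm out from the cover's axis, 13 mm above its origin, at the hook's flat upper ledge; below it a slope some 64 degrees steep. The rigid arm is 14 mm wide along y, 59.5 to 63.5 mm from the axis, 1 to 38 mm above the origin. The -x arm is its mirror image.
- clip_a (a joint): Swing of the clip arm at the cover's +x end, rad: 0 at rest (upright), growing as the hook swings outward (up to 0.5). Sprung shut; about 0.2 while the hook rides over a lug.
- clip_b (a joint): The same for the clip arm at the cover's -x end.
- shaker: Sieve shaker bolted to the table: round blue base of diameter 160 mm, 45 mm high, carrying on four springs a round aluminium deck with a pan and one open steel sieve on top. Origin: centre of the underside, on the table; z up; its yaw is also that of the sieve.
- mouth (a point): Centre of the sieve's open mouth at rim height, on the sprung deck; 165 mm above the table when unloaded; axes as the shaker's. Sieve 94 mm inside, 100 mm outside diameter. Set in loosely, the cover's hooks rest on the lugs with its origin about 7 mm below the rim; fully home, the flange lies on the rim and the origin is 20 mm below it. The snap takes a push of 11 to 18 N.
- lug (a point): Middle of the outer face of the catch lug on the +x side of the sieve, 57 mm from its axis, 3.5 mm below the rim. The lug is 30 mm wide along y and 5 mm thick (1 to 6 mm below the rim). An equal lug is on the -x side.
- deck (a joint): How far the sprung deck is pushed down from its unloaded height, m; hard stop at 0.015, reached at about 24 N. The deck, and the cover with it, yields several mm before the hooks give way, so moving the cover to the unloaded home height does not snap it. It springs back when let go.
- plain_cover: The other cover, not to be used: same steel plug and flange, but with a round black knob (diameter 30 mm, top 56 mm above the table) and no clip arms. Origin: centre of its underside.
- cube: Loose concrete test cube, 50 mm, origin under its centre. Leave alone.
- core: Loose standing stone core, diameter 50 mm, 100 mm high, origin under its centre. Leave alone.
- prism: Loose half of a mortar prism on the table, 40 x 80 x 40 mm (long along its y), origin under its centre. Leave alone.
- stone: Loose pebble, diameter 38 mm, 21 mm high, origin under its centre. Leave alone.
- tin: Loose sample tin, diameter 68 mm, 75 mm high, origin under its centre. Leave alone.
- brush: Loose sieve brush lying on the table, 200 mm long along its x, origin under its middle. Leave alone.
Mind the look-alikes: they are no part of the job. What is shaped like the cover but orange or yellow is not meant.

How it is judged:
On the way, in this order (a step that is already met when the one before it is completed fails the run):
1. the cover's plug is in the sieve's mouth, its arms over the lugs, not yet pressed home (z of cover in the frame of mouth between -0.016 and -0.002 m and horizontal distance between cover and mouth below 0.006 m and angle between the x axis of cover and the x axis of mouth, either way round below 0.2 rad), for 0.04 s.
2. both clip arms have snapped under the lugs with the cover fully home (z of cover in the frame of mouth between -0.0225 and -0.0178 m and horizontal distance between cover and mouth below 0.003 m and angle between cover's own z axis and vertical below 0.035 rad and angle between the x axis of cover and the x axis of mouth, either way round below 0.15 rad and value of joint each of clip_a, clip_b below 0.06 rad), for 0.2 s.
At the end, for the whole second after the job is handed in: The clip cover lies home in the sieve: its origin 17.8 to 22.5 mm below the rim, within 3 mm of the mouth's axis, level within 0.035 rad, its arms within 0.15 rad of the lugs' line, both arms swung back to less than 0.06 rad, and the cover at rest (all of step 2 and linear speed of cover below 0.02 m/s and angular speed of cover below 0.3 rad/s); the robot touches nothing.
It fails at once if the robot itself pushes on the shaker with more than 30 N (contact force between any of the fingers, the arm and shaker above 30 N).
It fails at once if the cover is pushed so hard (about 24 N) that the deck is driven onto its stop (value of joint deck above 0.0148 m).
It fails at once if the plain cover or another loose thing on the table is moved more than 30 mm (distance of any of plain_cover, cube, core, prism, stone, tin, brush from where it was at the start of the episode above 0.03 m).
It also fails if it takes over 48 s, if anything falls off the work surface, if the arm or the gripper's body presses on something with over 40 N, if the wrist force passes 120 N, or if a joint passes its speed limit or range.

## Working session

There is one attempt and no reset: what is moved stays moved. The work goes in short steps, Python scripts to look and compute and a shell command to move; the robot and the scene stay as the last step left them, time stands still between calls to the robot, and variables do not carry over. Pictures are saved under pics/ and viewed, at most 10 in all, crops included, and the job is handed in when it is done.

```bash
ls; mkdir -p pics; cat > h.py <<'E'
import numpy as np, cv2
from cell import arm, vision
from scipy.spatial.transform import Rotation as Ro
def cam(name,st=None):
    p=vision.camera_params(name)
    if name=='wrist':
        T=np.eye(4);T[:3,:3]=Ro.from_euler('xyz',st['eef_rot']).as_matrix();T[:3,3]=st['eef_pos']
        M=T@np.array(p['tool_from_camera']);R=M[:3,:3].T;t=-R@M[:3,3]
    else: R=np.array(p['R']);t=np.array(p['t'])
    K=np.array([[p['fx'],0,p['cx']],[0,p['fy'],p['cy']],[0,0,1.]])
    return K,np.array([p['k1'],0,0,0,0.]),R,t
def ray(c,uv):
    K,d,R,t=c
    n=cv2.undistortPoints(np.array(uv,float).reshape(-1,1,2),K,d).reshape(-1,2)
    return -R.T@t,np.c_[n,np.ones(len(n))]@R
def plane(c,uv,z):
    o,v=ray(c,uv);return o+v*((z-o[2])/v[:,2])[:,None]
def proj(c,X):
    K,d,R,t=c
    return cv2.projectPoints(np.array(X,float).reshape(-1,1,3),cv2.Rodrigues(R)[0],t,K,d)[0].reshape(-1,2)
E
python3 - <<'E'
from h import *
s=arm.get_state();print(s['t'],s['eef_pos'],s['eef_rot'],s['width'])
for n in ['scene','side']:
    cv2.imwrite(f'pics/{n}0.png',vision.grab_frame(n))
    c=cam(n);print(n,-c[2].T@c[3])
E
```

```text
pics
0.0 [0.2883455  0.60968606 0.23849262] [-3.13961314e+00  6.78099669e-05  2.69984549e+00] 0.08697378185993546
scene [ 1.70193752 -0.17085186  0.84240603]
side [ 0.05003179 -0.49985786  0.97562013]
```

View pics/scene0.png

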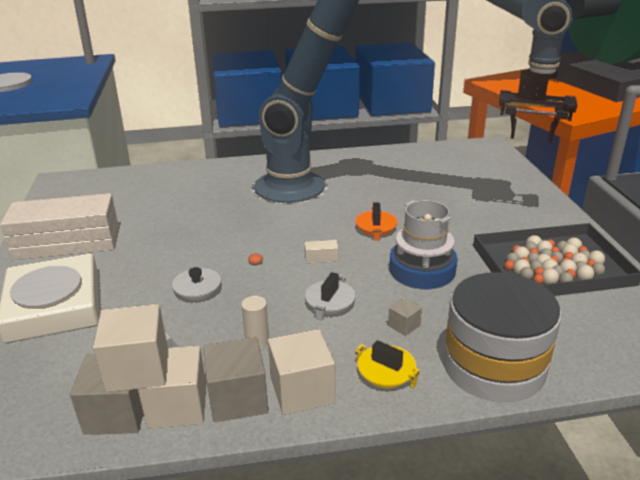

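View pics/side0.png

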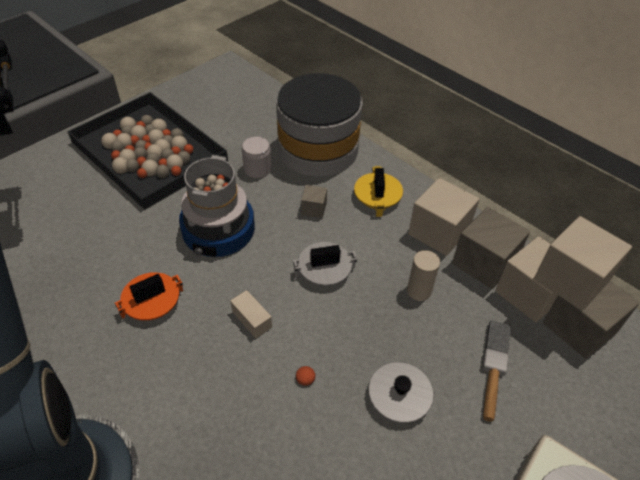

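Candidates for the cover, as scene / side pixels:
- Steel with bar and arms: (330,296) / (325,265). This fits, since it is bare steel with a bar handle and two clip arms.
- Steel with a knob: (197,285) / (401,393), the plain cover.
- Orange: (376,222) / (150,298), a decoy.
- Yellow: (387,366) / (379,192), a decoy.

The sieve is at (426,222) / (212,183). Next I'll confirm the cover in a crop and measure.

```bash
python3 - <<'E'
from h import *
a=cv2.imread('pics/scene0.png');b=cv2.imread('pics/side0.png')
f=lambda i,x,y:cv2.resize(i[y:y+130,x:x+130],(400,400),interpolation=cv2.INTER_CUBIC)
cv2.imwrite('pics/crop.png',np.hstack([f(a,265,230),f(b,260,195)]))
cv2.imwrite('pics/crop2.png',np.hstack([f(a,360,170),f(b,150,140)]))
C={}
for n,i,(x0,y0,x1,y1) in [('scene',a,(305,265,360,320)),('side',b,(295,235,355,285))]:
    c=cam(n);m=(i.max(2)<50).astype(np.uint8);q=np.zeros_like(m);q[y0:y1,x0:x1]=m[y0:y1,x0:x1]
    k,l,s,ce=cv2.connectedComponentsWithStats(q);j=1+np.argmax(s[1:,4]);u=ce[j]
    r=cv2.minAreaRect(np.argwhere(l==j)[:,::-1].astype(np.float32));print(n,s[j],u,r,plane(c,[u],.05))
    C[n]=ray(c,[u])
(o1,v1),(o2,v2)=C['scene'],C['side'];v1,v2=v1[0],v2[0]
k=np.linalg.lstsq(np.c_[v1,-v2],o2-o1,rcond=None)[0];print('tri',o1+k[0]*v1,o2+k[1]*v2)
print('mouth',plane(cam('scene'),[[426,213]],.165),plane(cam('side'),[[212,175]],.165))
E
```

```text
Traceback (most recent call last):
ValueError: attempt to get argmax of an empty sequence
```

View pics/crop.png

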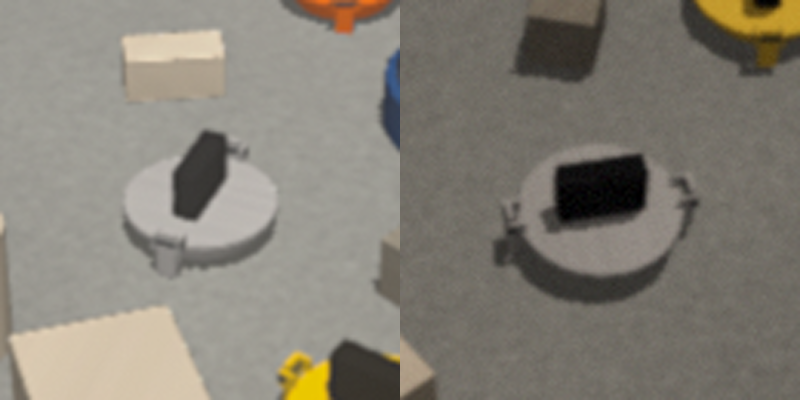

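View pics/crop2.png

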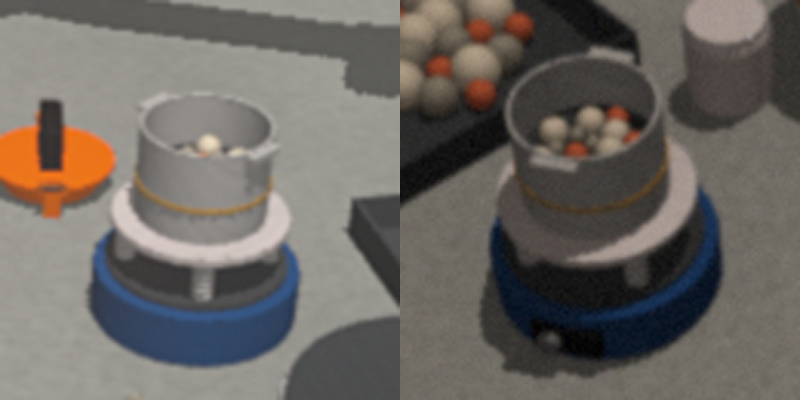

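The crop shows the grey steel cover with its black bar and two arms, so it is the right one. Its arms are at scene (320,313) and (342,278). The sieve lugs are at scene (410,203) and (446,219), and side (219,158) and (200,193).

```bash
python3 - <<'E'
from h import *
a=cv2.imread('pics/scene0.png');b=cv2.imread('pics/side0.png')
C={}
for n,i,(x0,y0,x1,y1),th in [('scene',a,(305,265,360,320),85),('side',b,(295,235,355,285),40)]:
    c=cam(n);m=(i.max(2)<th).astype(np.uint8);q=np.zeros_like(m);q[y0:y1,x0:x1]=m[y0:y1,x0:x1]
    k,l,s,ce=cv2.connectedComponentsWithStats(q);j=1+np.argmax(s[1:,4]);u=ce[j]
    print(n,s[j],u,plane(c,[u],.05))
    C[n]=ray(c,[u])
(o1,v1),(o2,v2)=C['scene'],C['side'];v1,v2=v1[0],v2[0]
k=np.linalg.lstsq(np.c_[v1,-v2],o2-o1,rcond=None)[0];print('tri',o1+k[0]*v1,o2+k[1]*v2)
S,D=cam('scene'),cam('side')
g=lambda n,P:print(n,P.round(4).tolist(),P.mean(0).round(4),np.linalg.norm(P[0]-P[1]).round(4),np.degrees(np.arctan2(*(P[1]-P[0])[[1,0]])).round(1))
g('arms scene',plane(S,[[319.6,308],[342,277]],.036))
g('arms side',plane(D,[[297,262],[354,256]],.036))
g('lugs scene',plane(S,[[410.4,203],[445.8,218.7]],.164))
g('lugs side',plane(D,[[199.7,192.6],[218.9,157.9]],.164))
print('mouth',plane(S,[[427.3,210.6]],.165),plane(D,[[211.1,174.1]],.165))
E
```

```text
scene [322 273  18  28 324] [329.60802469 286.39506173] [[0.60553774 0.01788515 0.05      ]]
side [311 246  29  21 504] [324.66865079 256.01785714] [[0.59840867 0.01465948 0.05      ]]
tri [0.60067789 0.01872173 0.04648762] [0.60094794 0.01704197 0.04571389]
arms scene [[0.66, -0.0134, 0.036], [0.5551, 0.0554, 0.036]] [0.6075 0.021  0.036 ] 0.1254 146.8
arms side [[0.5551, 0.05, 0.036], [0.6503, -0.0189, 0.036]] [0.6027 0.0156 0.036 ] 0.1175 -35.9
lugs scene [[0.4695, 0.2333, 0.164], [0.5559, 0.2895, 0.164]] [0.5127 0.2614 0.164 ] 0.1031 33.0
lugs side [[0.4671, 0.229, 0.164], [0.5561, 0.2825, 0.164]] [0.5116 0.2557 0.164 ] 0.1038 31.0
mouth [[0.51397083 0.25996191 0.165     ]] [[0.51445501 0.25427522 0.165     ]]
```

```bash
cat > go.py <<'E'
import sys
from h import *
s=arm.get_state();R=Ro.from_euler('xyz',s['eef_rot'])
x,y,z,yaw=map(float,sys.argv[1:5])
T=Ro.from_euler('xyz',[np.pi,0,np.radians(yaw)])
print('t',s['t'],'now',s['eef_pos'].round(4),np.degrees(s['eef_rot']).round(2),'q7',s['joint_positions'][6].round(2),'F',np.round(s['ft_force'],1),'w',s['width'])
print('shift',R.inv().apply(np.array([x,y,z])-s['eef_pos']).round(4),'turn',(R.inv()*T).as_rotvec().round(4))
E
python3 go.py 0.602 0.017 0.20 145.5
```

```text
t 0.1 now [0.2884 0.6097 0.2386] [-179.9     0.    154.69] q7 -0.08 F [-0.2  0.3 -0.7] w 0.08692508784003726
shift [-0.5369 -0.4017  0.0393] turn [-0.0017  0.0002  0.1604]
```

```bash
python3 -m creep '[[[-0.046,-0.034,0],[0,0,0.02]],[[-0.092,-0.069,0],[0,0,0.04]],[[-0.138,-0.103,0],[0,0,0.06]],[[-0.184,-0.138,0],[0,0,0.08]],[[-0.23,-0.172,0],[0,0,0.1]],[[-0.276,-0.206,0],[0,0,0.12]],[[-0.322,-0.241,0],[0,0,0.14]],[[-0.368,-0.275,0],[0,0,0.16]],[[-0.414,-0.31,0],[0,0,0.16]],[[-0.46,-0.344,0.01],[0,0,0.16]],[[-0.506,-0.378,0.02],[0,0,0.16]],[[-0.537,-0.402,0.039],[0,0,0.16]],[[-0.537,-0.402,0.039],[0,0,0.16]],[[-0.537,-0.402,0.039],[0,0,0.16]]]' -1 20
python3 - <<'E'
from h import *
s=arm.get_state();i=vision.grab_frame('wrist');cv2.imwrite('pics/w1.png',i);np.save('w1.npy',np.r_[s['eef_pos'],s['eef_rot']])
print(s['t'],s['eef_pos'],s['eef_rot'],proj(cam('wrist',s),[[.602,.017,.05],[.602,.017,.026]]))
E
```

```text
t: 1.85
eef_pos: [0.6018, 0.0182, 0.2002]
eef_rot: [3.141, -0.001, 2.541]
ft_force: [0.0, 0.9, 1.2]
width: 0.0868
finger_force: 0.0
1.85 [0.60176231 0.01824724 0.20021363] [ 3.14142718e+00 -1.30186963e-03  2.54060688e+00] [[313.67322497 230.50007353]
 [313.75234382 224.68959182]]
```

View pics/w1.png

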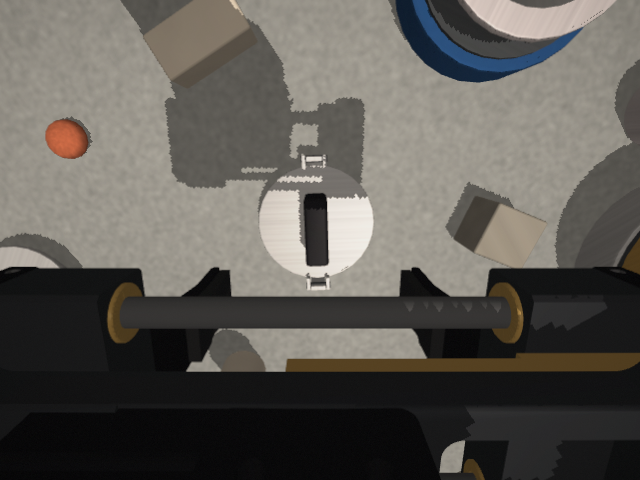

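The wrist view shows the flange disc centred near (316,222), the bar at (316,230), and the arms at (314,160) and (318,283).

```bash
python3 - <<'E'
from h import *
w=np.load('w1.npy');c=cam('wrist',dict(eef_pos=w[:3],eef_rot=w[3:]))
i=cv2.imread('pics/w1.png');m=(i.max(2)<60).astype(np.uint8);q=np.zeros_like(m);q[190:268,300:332]=m[190:268,300:332]
k,l,s,ce=cv2.connectedComponentsWithStats(q);j=1+np.argmax(s[1:,4]);print(s[j],ce[j])
yy=[np.mean(np.argwhere(l[r]==j)) for r in (205,215,225,235,245,255)];print(yy)
A=plane(c,[[314,159],[318,284]],.037);print(A,A.mean(0),np.linalg.norm(A[0]-A[1]),np.degrees(np.arctan2(*(A[0]-A[1])[[1,0]])))
print('disc',plane(c,[[316,222]],.026),plane(c,[[259,222],[373,222]],.026))
print('bar top ends',plane(c,[[315.5,194],[316.5,266]],.066))
print('bar',plane(c,[ce[j]],.062))
E
python3 go.py 0.602 0.017 0.20 145.5
```

```text
[ 304  193   24   73 1580] [315.73164557 228.52531646]
[np.float64(315.0), np.float64(315.0), np.float64(315.5), np.float64(315.5), np.float64(316.5), np.float64(317.0)]
[[ 0.55085439  0.05245338  0.037     ]
 [ 0.65128468 -0.01178902  0.037     ]] [0.60106954 0.02033218 0.037     ] 0.11921966576771076 147.3941077030034
disc [[0.60103741 0.02029229 0.026     ]] [[ 0.56992803 -0.02505098  0.026     ]
 [ 0.63214727  0.06564337  0.026     ]]
bar top ends [[0.57414681 0.03803653 0.066     ]
 [0.6265277  0.0032     0.066     ]]
bar [[0.59920361 0.02111717 0.062     ]]
t 1.9 now [0.6019 0.019  0.2006] [ 1.7995e+02 -5.0000e-02  1.4564e+02] q7 0.97 F [-0.4 -0.4 -0.2] w 0.0872618560788265
shift [-0.0012 -0.0015  0.0006] turn [ 0.0009 -0.0008  0.0025]
```

```bash
python3 go.py 0.6008 0.0205 0.05 147
```

```text
t 1.9 now [0.6019 0.019  0.2006] [ 1.7995e+02 -5.0000e-02  1.4564e+02] q7 0.97 F [-0.4 -0.4 -0.2] w 0.0872618560788265
shift [0.0016 0.0005 0.1506] turn [ 0.0009 -0.0008 -0.0237]
```

```bash
python3 -m creep '[[[0.0015,0.0005,0.05],[0,0,-0.024]],[[0.0015,0.0005,0.1],[0,0,-0.024]],[[0.0015,0.0005,0.135],[0,0,-0.024]],[[0.0015,0.0005,0.15],[0,0,-0.024]],[[0.0015,0.0005,0.15],[0,0,-0.024]],[[0.0015,0.0005,0.15],[0,0,-0.024]]]' -1 60
python3 -m creep '[[[0,0,0],[0,0,0]],[[0,0,0],[0,0,0]],[[0,0,0],[0,0,0]],[[0,0,0],[0,0,0]],[[0,0,0],[0,0,0]],[[0,0,0],[0,0,0]]]' 1 60
python3 go.py 0.513 0.258 0.26 212
```

```text
t: 2.65
eef_pos: [0.6025, 0.0189, 0.0522]
eef_rot: [3.139, 0.002, 2.564]
ft_force: [0.3, 0.7, 0.3]
width: 0.0868
finger_force: 0.0
t: 3.4
eef_pos: [0.6011, 0.0185, 0.0505]
eef_rot: [-3.142, -0.0, 2.564]
ft_force: [-0.0, 0.9, -0.4]
width: 0.035
finger_force: 0.0
t 3.4 now [0.6011 0.0185 0.0505] [-1.8000e+02 -1.0000e-02  1.4689e+02] q7 1.03 F [-0.   0.9 -0.4] w 0.03501035302621465
shift [ 0.2047  0.1525 -0.2095] turn [ 1.0000e-04 -1.0000e-04 -1.1363e+00]
```

```bash
python3 -m creep '[[[0,0,0],[0,0,0]],[[0,0,0],[0,0,0]],[[0,0,0],[0,0,0]],[[0,0,0],[0,0,0]],[[0,0,0],[0,0,0]]]' 1 60
```

```text
t: 4.03
eef_pos: [0.6014, 0.0187, 0.0506]
eef_rot: [3.141, 0.0, 2.564]
ft_force: [1.6, 0.8, -1.7]
width: 0.0194
finger_force: 60.0
```

```bash
python3 -m creep '[[[0,0,-0.03],[0,0,0]],[[0,0,-0.08],[0,0,0]],[[0,0,-0.13],[0,0,0]],[[0,0,-0.18],[0,0,0]],[[0,0,-0.23],[0,0,0]],[[0,0,-0.25],[0,0,0]],[[0,0,-0.25],[0,0,0]]]' 1 60; python3 go.py 0.615 0.322 0.30 212
```

```text
t: 4.9
eef_pos: [0.6013, 0.0181, 0.3016]
eef_rot: [3.14, 0.002, 2.563]
ft_force: [-0.6, -0.2, -3.9]
width: 0.0195
finger_force: 60.0
t 4.9 now [0.6013 0.0181 0.3016] [1.7993e+02 9.0000e-02 1.4688e+02] q7 0.97 F [-0.6 -0.2 -3.9] w 0.019472820942627273
shift [0.1546 0.262  0.0017] turn [ 3.0000e-04  2.2000e-03 -1.1366e+00]
```

```bash
python3 -m creep '[[[0.02,0.034,0],[0,0,-0.14]],[[0.04,0.068,0],[0,0,-0.28]],[[0.06,0.102,0],[0,0,-0.42]],[[0.08,0.136,0],[0,0,-0.56]],[[0.1,0.17,0],[0,0,-0.7]],[[0.12,0.204,0],[0,0,-0.84]],[[0.14,0.237,0],[0,0,-0.98]],[[0.155,0.262,0],[0,0,-1.1366]],[[0.155,0.262,0],[0,0,-1.1366]],[[0.155,0.262,0],[0,0,-1.1366]],[[0.155,0.262,0],[0,0,-1.1366]]]' 1 60
python3 - <<'E'
from h import *
s=arm.get_state();i=vision.grab_frame('wrist');cv2.imwrite('pics/w2.png',i);np.save('w2.npy',np.r_[s['eef_pos'],s['eef_rot']])
print(s['t'],s['eef_pos'],s['eef_rot'],s['joint_positions'],proj(cam('wrist',s),[[.513,.258,.165]]))
E
```

```text
t: 6.28
eef_pos: [0.6147, 0.3207, 0.2997]
eef_rot: [-3.141, -0.002, -2.586]
ft_force: [0.4, -0.4, -2.5]
width: 0.0193
finger_force: 60.0
6.275 [0.61472236 0.32070202 0.2997498 ] [-3.14067919e+00 -1.63673742e-03 -2.58552400e+00] [-0.50810549  0.46180438 -0.0511411   1.40516749  0.02475768  1.27686264
  1.56575613] [[314.14982968  80.98402352]]
```

View pics/w2.png

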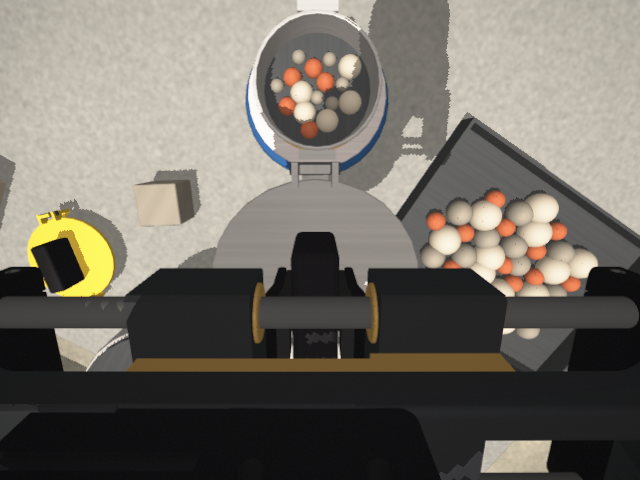

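The wrist view shows the mouth centred near (317,80), the lugs at about (318,4) and (315,155), and the held cover's near arm at (315,172). I'll enlarge it for the edges.

```bash
python3 - <<'E'
import cv2
i=cv2.imread('pics/w2.png')[0:200,220:420];cv2.imwrite('pics/w2c.png',cv2.resize(i,(600,600),interpolation=cv2.INTER_CUBIC))
E
```

```text
(no output)
```

View pics/w2c.png

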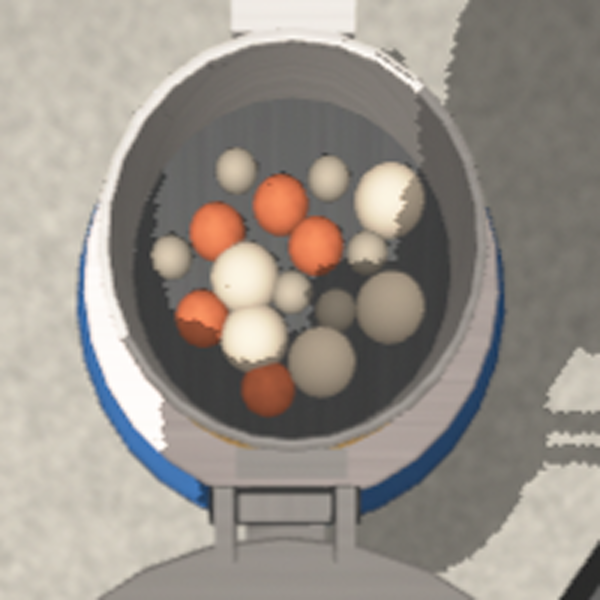

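```bash
python3 - <<'E'
from h import *
w=np.load('w2.npy');c=cam('wrist',dict(eef_pos=w[:3],eef_rot=w[3:]))
P=plane(c,[[256,79],[379,80],[317.3,12.7],[317.3,146]],.165);print(P.round(4),np.linalg.norm(P[0]-P[1]),np.linalg.norm(P[2]-P[3]),P[:2].mean(0),P[2:].mean(0))
L=plane(c,[[317.2,152],[317.8,4]],.164);print('lugs',L.round(4),np.degrees(np.arctan2(*(L[1]-L[0])[[1,0]])))
# held cover near arm: where relative to tool
R=Ro.from_euler('xyz',w[3:]);zo=w[2]-.0505
A=plane(c,[[315.2,172]],zo+.03);print('arm in tool',R.inv().apply(A-w[:3]))
D=plane(c,[[213,265],[417,265],[315,180]],zo+.026);print('disc in tool',R.inv().apply(D-w[:3]))
E
```

```text
[[0.5352 0.2195 0.165 ]
 [0.4863 0.2997 0.165 ]
 [0.4726 0.2356 0.165 ]
 [0.5525 0.2855 0.165 ]] 0.09391088429128278 0.09412927494955277 [0.51074137 0.25962005 0.165     ] [0.51253758 0.26054889 0.165     ]
lugs [[0.5565 0.2879 0.164 ]
 [0.4674 0.2328 0.164 ]] -148.29565675464482
arm in tool [[0.05847567 0.00125937 0.0205946 ]]
disc in tool [[ 0.00964306 -0.05299131  0.02456423]
 [ 0.00965014  0.05527428  0.02446535]
 [ 0.0542913   0.00116353  0.02458784]]
```

```bash
python3 - <<'E'
from h import *
from scipy.optimize import least_squares
w=np.load('w2.npy');c=cam('wrist',dict(eef_pos=w[:3],eef_rot=w[3:]));R=Ro.from_euler('xyz',w[3:])
i=cv2.GaussianBlur(cv2.imread('pics/w2.png'),(3,3),0);e=cv2.Canny(i,40,100)
for dz in (.0505,.0485):
  z=w[2]-dz+.026
  ye,xe=np.nonzero(e[178:266]);ye=ye+178
  q=R.inv().apply(plane(c,np.c_[xe,ye],z)-w[:3])[:,:2]
  r=np.hypot(*(q-[0,.001]).T);k=(abs(r-.056)<.004)&(abs(q[:,1])>.02)
  for lo in ('linear',):
    f=least_squares(lambda p:np.hypot(*(q[k]-p[:2]).T)-p[2],[0,0,.056],loss='soft_l1',f_scale=.0005)
    g=least_squares(lambda p:np.hypot(*(q[k]-p[:2]).T)-.056,[0,0],loss='soft_l1',f_scale=.0005)
  print(k.sum(),f.x.round(4),g.x.round(4),np.sqrt(np.mean(g.fun**2)))
E
python3 go.py 0.5124 0.2606 0.24 211.8
```

```text
339 [-0.001   0.0012  0.0559] [-0.0012  0.0013] 0.0014000417221181598
345 [-0.0004  0.0013  0.0554] [-0.0012  0.0014] 0.0014310863248187887
t 6.325 now [0.6147 0.321  0.3001] [-1.7996e+02 -5.0000e-02 -1.4812e+02] q7 1.57 F [ 0.3  0.5 -1.9] w 0.019426727462805795
shift [0.1187 0.0028 0.0603] turn [-0.0007 -0.0009  0.0013]
```

```bash
python3 -m creep '[[[0.03,0.0005,0],[0,0,0]],[[0.07,0.001,0]
,[0,0,0]],[[0.105,0.0015,0.02],[0,0,0]],[[0.1195,0.0015,0.045],[0,0,0]],[[0.1195,0.0015,0.065],[0,0,0]],[[0.1195,0.0015,0.065],[0,0,0]],[[0.1195,0.0015,0.065],[0,0,0]],[[0.1195,0.0015,0.065],[0,0,0]]]' 1 60
python3 - <<'E'
from h import *
s=arm.get_state();f=lambda i,x,y:cv2.resize(i[y:y+130,x:x+130],(400,400),interpolation=cv2.INTER_CUBIC)
cv2.imwrite('pics/c3.png',np.hstack([f(vision.grab_frame('scene'),360,150),f(vision.grab_frame('side'),150,110)]))
print(s['eef_pos'],s['eef_rot'],s['ft_force'])
E
```

```text
t: 7.32
eef_pos: [0.5131, 0.2608, 0.2367]
eef_rot: [3.142, 0.002, -2.583]
ft_force: [-0.6, -0.5, -3.0]
width: 0.0199
finger_force: 60.0
[0.51307272 0.26083841 0.23667116] [ 3.14156676e+00  2.19040849e-03 -2.58306831e+00] [-0.63724149 -0.54082227 -2.96259762]
```

View pics/c3.png

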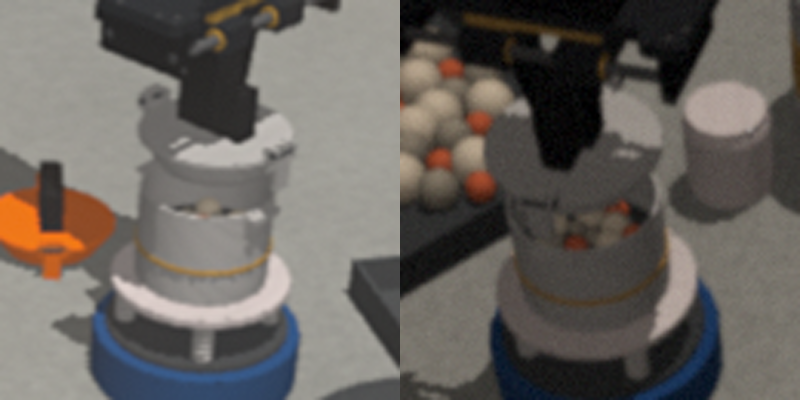

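Both views show the cover centred above the mouth with its arms over the lugs. Next is lowering to the loose-set height.

```bash
python3 go.py 0.5124 0.2606 0.24 211.8 | head -1; python3 -m creep '[[[0,0,0.01],[0,0,0]],[[0,0,0.015],[0,0,0]],[[0,0,0.02],[0,0,0]],[[0,0,0.023],[0,0,0]],[[0,0,0.025],[0,0,0]],[[0,0,0.025],[0,0,0]],[[0,0,0.025],[0,0,0]]]' 1 60; for k in 1 2; do python3 -m creep '[[[0,0,0],[0,0,0]]]'; done
```

```text
t 7.425 now [0.5128 0.2608 0.2363] [ 1.8000e+02  8.0000e-02 -1.4799e+02] q7 1.56 F [-0.3  0.6 -2.3] w 0.01959211955078061
t: 8.3
eef_pos: [0.5124, 0.2606, 0.2107]
eef_rot: [3.142, 0.0, -2.583]
ft_force: [0.6, 0.0, -2.6]
width: 0.0197
finger_force: 60.0
t: 8.43
eef_pos: [0.5124, 0.2606, 0.2107]
eef_rot: [3.142, 0.0, -2.583]
ft_force: [-0.8, -0.6, -2.1]
width: 0.0195
finger_force: 60.0
t: 8.55
eef_pos: [0.5124, 0.2605, 0.2107]
eef_rot: [3.142, 0.0, -2.583]
ft_force: [0.1, 0.2, -2.1]
width: 0.0195
finger_force: 60.0
```

No contact so far at about 5 mm below the rim. Pressing in small steps.

```bash
for k in 1 2 3 4; do python3 -m creep '[[[0,0,0.001],[0,0,0]],[[0,0,0.002],[0,0,0]],[[0,0,0.002],[0,0,0]]]' | egrep 'pos|force' ; done
```

```text
eef_pos: [0.512, 0.2603, 0.2083]
ft_force: [-1.1, -0.3, -2.3]
finger_force: 60.0
eef_pos: [0.5122, 0.2604, 0.2065]
ft_force: [-1.8, -1.0, 0.0]
finger_force: 60.0
eef_pos: [0.5124, 0.2605, 0.2046]
ft_force: [-1.5, -1.6, 1.7]
finger_force: 60.0
eef_pos: [0.5126, 0.2606, 0.2028]
ft_force: [-1.6, -1.7, 2.4]
finger_force: 60.0
```

```bash
for k in 1 2 3 4 ; do python3 -m creep '[[[0,0,0.001],[0,0,0]],[[0,0,0.0015],[0,0,0]],[[0,0,0.0015],[0,0,0]]]' | egrep 'pos|ft_force' ; done
```

```text
eef_pos: [0.5127, 0.2606, 0.2013]
ft_force: [-1.4, -1.5, 4.2]
eef_pos: [0.5127, 0.2606, 0.2]
ft_force: [-1.2, -2.7, 5.1]
eef_pos: [0.5128, 0.2606, 0.1988]
ft_force: [-2.0, -1.7, 6.7]
eef_pos: [0.5128, 0.2606, 0.1975]
ft_force: [-1.0, -2.7, 8.4]
```

```bash
for k in 1 2 3 ; do python3 -m creep '[[[0,0,0.001],[0,0,0]],[[0,0,0.0015],[0,0,0]],[[0,0,0.0015],[0,0,0]]]' | egrep 'pos|ft_force' ; done
```

```text
eef_pos: [0.5128, 0.2606, 0.1963]
ft_force: [-2.6, -2.4, 8.8]
eef_pos: [0.5129, 0.2606, 0.1951]
ft_force: [-2.3, -2.9, 11.3]
eef_pos: [0.5129, 0.2606, 0.1938]
ft_force: [-3.6, -3.2, 13.4]
```

```bash
for k in 1 2 ; do python3 -m creep '[[[0,0,0.0005],[0,0,0]],[[0,0,0.001],[0,0,0]],[[0,0,0.001],[0,0,0]]]' | egrep 'pos|ft_force' ; done
```

```text
eef_pos: [0.5129, 0.2607, 0.193]
ft_force: [-2.5, -2.7, 13.8]
eef_pos: [0.5127, 0.2606, 0.1906]
ft_force: [-1.6, -2.9, 6.1]
```

Force dropped from 14 to 6 N, so it snapped. I'll press slightly more to make sure both sides are seated.

```bash
for k in 1 2 3 ; do python3 -m creep '[[[0,0,0.001],[0,0,0]],[[0,0,0.0015],[0,0,0]],[[0,0,0.0015],[0,0,0]]]' | egrep 'pos|ft_force' ; done
```

```text
eef_pos: [0.5127, 0.2605, 0.189]
ft_force: [-2.0, -2.9, 8.3]
eef_pos: [0.5127, 0.2606, 0.1879]
ft_force: [-2.6, -3.0, 8.6]
eef_pos: [0.5127, 0.2605, 0.1867]
ft_force: [-3.6, -3.6, 10.3]
```

```bash
python3 -m creep '[[[0,0,-0.002],[0,0,0]],[[0,0,-0.004],[0,0,0]],[[0,0,-0.006],[0,0,0]],[[0,0,-0.007],[0,0,0]],[[0,0,-0.007],[0,0,0]],[[0,0,-0.007],[0,0,0]]]'
python3 - <<'E'
from h import *
f=lambda i,x,y:cv2.resize(i[y:y+100,x:x+100],(400,400),interpolation=cv2.INTER_CUBIC)
cv2.imwrite('pics/c4.png',np.hstack([f(vision.grab_frame('scene'),375,165),f(vision.grab_frame('side'),165,130)]))
E
```

```text
t: 15.3
eef_pos: [0.5127, 0.2605, 0.1924]
eef_rot: [-3.141, 0.001, -2.583]
ft_force: [0.8, -1.6, 3.3]
width: 0.0195
finger_force: 60.0
```

View pics/c4.png

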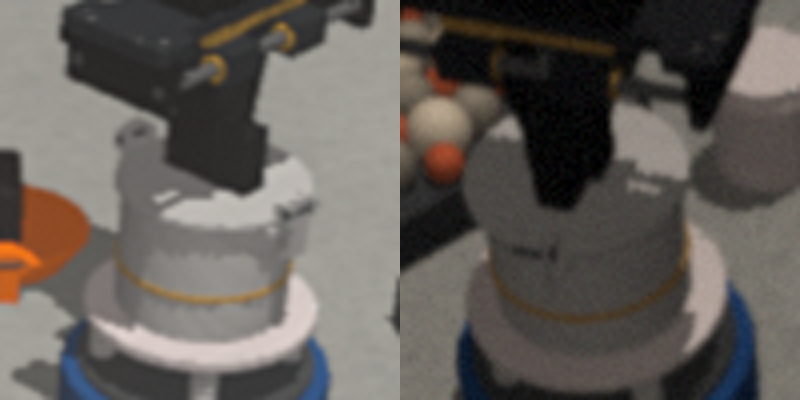

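Both views show the flange flat on the rim all round. I'll ease off a little, open and lift clear.

```bash
python3 -m creep '[[[0,0,-0.001],[0,0,0]],[[0,0,-0.002],[0,0,0]],[[0,0,-0.002],[0,0,0]]]' | grep force
python3 -m creep '[[[0,0,0],[0,0,0]],[[0,0,0],[0,0,0]],[[0,0,0],[0,0,0]],[[0,0,0],[0,0,0]],[[0,0,0],[0,0,0]],[[0,0,0],[0,0,0]],[[0,0,0],[0,0,0]],[[0,0,0],[0,0,0]]]' -1
python3 -m creep '[[[0,0,-0.01],[0,0,0]],[[0,0,-0.03],[0,0,0]],[[0,0,-0.07],[0,0,0]],[[0,0,-0.11],[0,0,0]],[[0,0,-0.11],[0,0,0]],[[-0.04,0,-0.13],[0,0,0]],[[-0.08,0,-0.13],[0,0,0]],[[-0.12,0,-0.13],[0,0,0]],[[-0.12,0,-0.13],[0,0,0]],[[-0.12,0,-0.13],[0,0,0]]]' -1
python3 - <<'E'
from h import *
f=lambda i,x,y:cv2.resize(i[y:y+100,x:x+100],(400,400),interpolation=cv2.INTER_CUBIC)
cv2.imwrite('pics/c5.png',np.hstack([f(vision.grab_frame('scene'),375,165),f(vision.grab_frame('side'),165,130)]))
E
```

```text
ft_force: [2.8, -1.5, -1.1]
finger_force: 60.0
t: 16.77
eef_pos: [0.5123, 0.2605, 0.1946]
eef_rot: [3.142, 0.0, -2.583]
ft_force: [-0.1, -0.5, 0.2]
width: 0.0852
finger_force: 0.0
t: 18.02
eef_pos: [0.6134, 0.3236, 0.3237]
eef_rot: [3.142, -0.002, -2.583]
ft_force: [-0.8, -0.9, 1.0]
width: 0.0867
finger_force: 0.0
```

View pics/c5.png

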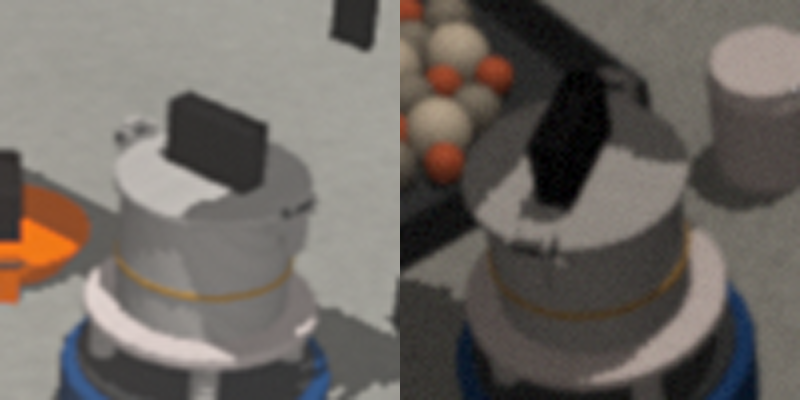

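The cover sits level and flush on the rim, with the gripper clear of it. Handing in.

```bash
python3 -c "
from cell import arm
print(arm.close_job())"
```

```text
the job is handed in; nothing more can be done
None
```

The job is handed in with no verdict returned: the clip cover snapped at about 16 N of push and looks flush and level on the sieve in the last pictures, the gripper is open and clear, and I did not separately measure the two clip arms' swing.

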